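# Third hand: stand the fallen post up and hold it on the sprung stop

### The arm

A 6-joint arm with a two-finger parallel gripper is mounted at the origin on the work surface. World frame = base frame: x ahead of the robot, y to its left, z up, the work surface at z = 0. Lengths are in m, angles in degrees, forces in N, time in s.
With the tool pointing down it reaches from about 0.3 to 0.75 m from the base axis. Payload 8.5 kg.
Tool frame: the origin (TCP) lies between the finger pads; the fingertips stand 17 mm ahead of it and the grasp point (between the pads) lies 2 mm behind it; z points along the fingers, y is the direction in which the jaws open and shut (so a half turn about z gives the same grasp; the last joint's range is limited). The gripper opens to 85 mm and grips with 20 to 120 N. Pads are 22 mm wide; open, the fingers measure 114 mm over their backs; the gripper's body (76 mm by 85 mm) begins 54 mm behind the grasp point. The pads swing forward as they close: fully open they stand 13 mm farther back than shut.
Start: joints at [-89.227, 21.807, 74.336, -0, 83.858, -12.336], TCP at [0.125, -0.536, 0.248] pointing down, gripper open.
Joint ranges: [-178.18, 178.18], [-50.72, 133.34], [12.68, 142.11], [-81.47, 261.47], [9.98, 163.14], [-165.26, 165.26]. Speed limits (degrees/s): [136.94, 136.94, 180, 180, 180, 180].

### API

Orientations are given as a 3x3 rotation matrix whose columns are the frame's x, y, z axes.
In Python, from rig import readout, eyes, env gives the robot as it stands.
- The arm moves only by the tool arm_command, never from a script. Its argument "rows" is text: rows parted by semicolons, each of 7 numbers parted by spaces: the closure, from 0 (fully open) to 1 (shut), then the shift along the tool's x, y, z in mm, then the turn, a rotation vector about the tool's x, y, z in degrees. In form: grip dx dy dz rx ry rz; .... A call has 1 to 5 rows; each row shifts and turns the commanded pose from where the row before left it, along the tool's axes as they then stand; what a row does not reach is not made up. A row lasts 1/12 s, in which the tool goes at most 41.7 mm and 7.16 degrees, less where a joint would pass 70% of its speed; a pose out of reach is approached as far as the arm can. A call with a gripper value outside its range is refused whole. The fingers move at their own pace and stop on an object; "squeeze" is the grip in N (left out, the last holds). Time passes only in rows, so rows that do not move let the fingers close. It gives the time, the measured TCP pose, the force and the opening at its end, in the units of the state.
- readout.observe(): the state, without advancing time (a new reading comes with each control period).
- eyes.get_image(name): name is "scene" or "top" or "wrist"; returns the picture (400x640x3 uint8, red, green, blue); there is no depth.
- eyes.camera_model(name): a dict with "mtx" (3x3 intrinsics, pixels), "k1" (the pictures are not rectified: a ray, as slopes to the right and down, at radius r is drawn at 1 + k1 r^2 times it, then the intrinsics apply), "view" (4x4, takes a point from world to camera coordinates). Camera axes: x right, y up, looking along -z (the intrinsics and any distortion apply to the point x, -y, -z); pixel columns grow to the right and rows downward; lengths in m; the calibration is good to about 2 mm. A picture is of the moment at which its call begins: read the wrist's pose just before it. camera_model takes no time and is no camera call; for the wrist camera it gives the pose at the moment of the call.
- env.close_job(): hands the job in, once; it reports no verdict.
The state is a dict: "time_s": time; "q": joint angles; "qvel": joint speeds; "joint_efforts": joint torques, N m; "position": TCP position; "tool_rot": TCP orientation; "ft_force": force on the tool from outside, world axes, zero at the start; "wrist_torque": the same for the moment, N m; "grip_width": finger opening in m.
Only numpy, scipy, OpenCV 4.12 (cv2) and the standard library are available. Lean on these libraries where they do the work, as an engineer would, in place of code of your own. Each camera call takes 0.05 s, during which the arm holds its last target. There are 200 camera calls.

### The job

The slotted aluminium post has toppled over: stand it upright on the bench, blue-taped end up, and press one of its flat faces squarely against the middle of the white pad of the yellow sprung stop until the black pointer lies in the green part of the scale. Hold it there steadily for a couple of seconds and finish while still holding, so that a colleague can bolt the post down: do not let go. Never force the pad into its end stop, and leave the weight, cutters, regulator and nut box where they are.

Things in the scene. Friction and masses are not known exactly. Their poses are not given: they have to be found in the camera images.
- post_center (a point): Centre of the loose post: slotted aluminium profile, 40 x 40 mm in section, 120 mm long, about 0.25 kg, four like long faces. z runs along it towards the top end (black cap, 20 mm band of blue tape); the bottom end is a dark steel plate; x and y are square to the faces. It starts lying (centre 20 mm up); standing, its centre is 60 mm up.
- stop: Sprung stop fixed to the bench: yellow housing 70 mm wide, 92 mm tall, on a base plate 90 mm wide that begins 45 mm behind the face of a flat white pad on the robot's side. Origin on the bench under the middle of the pad's face at rest; x points horizontally from that face into the housing (the way to press), y along the face, z up. Nothing stands in front of the pad.
- pad_face (a point): Middle of the white pad's face; it moves with the pad. The pad is 64 mm wide, 12 mm thick, from 12 to 92 mm above the bench (this point is 52 mm up), and slides along the stop's x by up to 30 mm; its spring brings it back. A post pushed well above its middle may tip, as its foot drags on the bench.
- pointer (a point): Black cross bar of the pointer, 98 mm up, fixed to the pad, over the scale on top of the housing: white for 0-10 mm of pad travel, green for 10-20 mm, red for 20-30 mm. It lies 60 mm behind the pad's face.
- pad (a joint): Travel of the pad in m: 0 at rest, growing as it is pressed in, 0.030 at its end stop. The spring pushes back with 1 N at rest and 0.5 N more for each mm: 6 N at 10 mm, 11 N at 20 mm. The green band is 0.010 to 0.020.
- weight: Bystander: steel knobbed weight, 38 mm across, 48 mm tall; origin at the centre of its underside.
- cutters: Bystander: cutters with yellow handles lying flat, about 145 mm long along x, 60 mm wide, 14 mm high; origin at the pivot, on the bench.
- regulator: Bystander: pressure regulator, black knob on top, 74 mm tall, 124 mm across its brass ports (along y); origin at the centre of its underside.
- nutbox: Bystander: open blue box of nuts, 100 x 75 x 35 mm; origin at the centre of its underside.
Mind the look-alikes: they are no part of the job. Leave any red or turquoise look-alike of the part that bears post_center alone.

How it is judged (in metres and radians):
On the way, in this order (a step that is already met when the one before it is completed fails the run):
1. the post stands upright on the bench, blue end up (angle between post_center's own z axis and vertical below 0.1 rad and height (world z) of post_center between 0.055 and 0.065 m), for 0.2 s.
2. the upright post presses the pad into the green band, without leaving it for 1.5 s (value of joint pad between 0.0095 and 0.0205 m and angle between post_center's own z axis and vertical below 0.1 rad and contact force between post and stop above 3 N), for 1.5 s.
At the end, for the whole second after the job is handed in: The post stands on the bench (centre 56-64 mm up), blue end up, within 4 degrees of upright, one face flat on the pad (within 5 degrees) and within 12 mm of the pad's middle; the robot touches it and holds the pad at 9.5 to 20.5 mm of travel with 3 to 16 N between post and pad, at rest (value of joint pad between 0.0095 and 0.0205 m and contact force between post and stop between 3 and 16 N and (contact force between post and the fingers above 1 N or contact force between post and the arm above 1 N) and angle between post_center's own z axis and vertical below 0.07 rad and height (world z) of post_center between 0.056 and 0.064 m and y of post_center in the frame of stop between -0.012 and 0.012 m and (angle between the x axis of post_center and the x axis of stop, either way round below 0.09 rad or angle between the y axis of post_center and the x axis of stop, either way round below 0.09 rad) and linear speed of post below 0.01 m/s); the arm keeps its last pose, push and grip.
It fails at once if the pad is forced into its end stop (travel above 28 mm) (value of joint pad above 0.028 m).
It fails at once if a bystander is shifted by more than 25 mm (distance of any of weight, cutters, regulator, nutbox from where it was at the start of the episode above 0.025 m).
It also fails if it takes over 72 s, if anything falls off the work surface, if the arm or the gripper's body presses on something with over 40 N, if the wrist force passes 120 N, or if a joint passes its speed limit or range.

## Working session

There is one attempt and no reset: what is moved stays moved. The work goes in short steps, Python scripts to look and compute and a tool call to move; the robot and the scene stay as the last step left them, time stands still between calls to the robot, and variables do not carry over. Pictures are saved under pics/ and viewed, about 8 in all and at most 12, crops included, and the job is handed in when it is done.

Besides the shell and the picture viewer there is one more tool, called after ">>>" by a JSON object that holds its "api" and its "payload". arm_command: Moves the arm, as the interface text tells. Its arguments: {"type":"object","properties":{"rows":{"type":"string"},"squeeze":{"type":"number"}},"required":["rows"]}

```bash
mkdir -p pics; cat > h.py <<'E'
import numpy as np, cv2
from rig import readout, eyes, env
def ray(cm,u,v):
    K=np.array(cm["mtx"]);k=cm["k1"]
    d=np.array([(u-K[0,2])/K[0,0],(v-K[1,2])/K[1,1]]);s=d.copy()
    for _ in range(20): s=d/(1+k*(s@s))
    V=np.array(cm["view"]);R=V[:3,:3];t=V[:3,3]
    return -R.T@t, R.T@np.array([s[0],-s[1],-1])
def at(cm,u,v,z):
    o,d=ray(cm,u,v);return o+d*(z-o[2])/d[2]
def proj(cm,p):
    V=np.array(cm["view"]);c=V[:3,:3]@np.array(p)+V[:3,3];s=np.array([c[0],-c[1]])/-c[2]
    s=s*(1+cm["k1"]*(s@s));K=np.array(cm["mtx"]);return K[0,0]*s[0]+K[0,2],K[1,1]*s[1]+K[1,2]
E
python3 - <<'E'
from h import *
for n in("top","scene"):
    im=eyes.get_image(n);cv2.imwrite(f"pics/{n}0.png",im[:,:,::-1])
    cm=eyes.camera_model(n);o,_=ray(cm,320,200);print(n,o,at(cm,320,200,0),np.round(cm["mtx"],1).tolist(),cm["k1"])
print(readout.observe())
E
```

```text
top [ 4.02216988e-01 -6.22784742e-04  1.27644760e+00] [0.61953227 0.02532855 0.        ] [[435.5, 0.0, 322.7], [0.0, 435.5, 200.3], [0.0, 0.0, 1.0]] -0.08028627748003855
scene [1.18358028 0.52904568 0.57370892] [ 0.48501305 -0.06058382  0.        ] [[387.5, 0.0, 315.8], [0.0, 387.5, 198.7], [0.0, 0.0, 1.0]] -0.08623429694854189
{'time_s': 0.1, 'q': array([-8.92265719e+01,  2.18369693e+01,  7.43779094e+01,  1.29801701e-03,
        8.38590112e+01, -1.23342246e+01]), 'qvel': array([ 0.05454694, -0.15755034, -0.16993899, -0.06841853,  0.10009562,
        0.04338093]), 'joint_efforts': array([ 4.15192204e-03, -4.49215150e+01, -2.31654382e+01, -1.08066961e-04,
        3.69450543e-03,  7.91408326e-06]), 'position': array([ 0.12474421, -0.53542595,  0.24778974]), 'tool_rot': array([[ 9.73946238e-01,  2.26779023e-01,  5.11472124e-06],
       [ 2.26778827e-01, -9.73945430e-01,  1.28980787e-03],
       [ 2.97482829e-04, -1.25504362e-03, -9.99999168e-01]]), 'ft_force': array([0.04705341, 0.44421411, 0.7383988 ]), 'wrist_torque': array([0.04751761, 0.0064157 , 0.02097369]), 'grip_width': 0.08548200586966109}
```

View pics/top0.png

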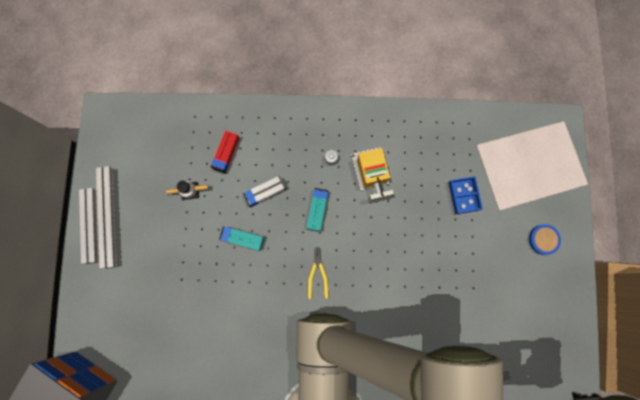

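View pics/scene0.png

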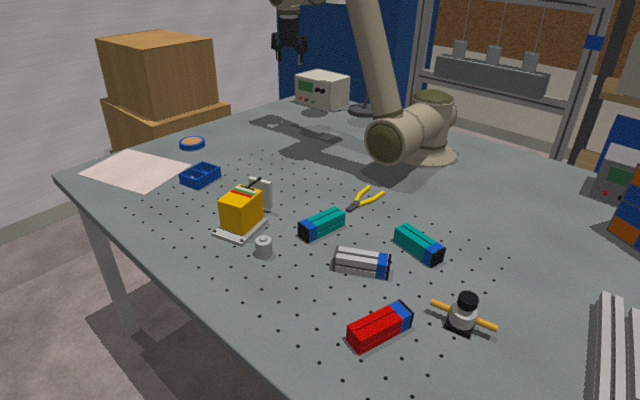

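Candidates in top view: silver post (265,191), with its blue end at (250,198); red look-alike (225,151); turquoise (243,238) and (317,210). By the description the silver one is the target. I'll check it in an enlarged crop that also covers the stop.

```bash
python3 - <<'E'
from h import *
im=cv2.imread("pics/top0.png")
a=cv2.resize(im[165:215,232:302],None,fx=8,fy=8,interpolation=cv2.INTER_CUBIC)   # 560x400
s=cv2.imread("pics/top0.png")[135:210,340:405]
b=cv2.resize(s,None,fx=8,fy=8,interpolation=cv2.INTER_CUBIC) #520x600
cv2.imwrite("pics/cropA.png",a);cv2.imwrite("pics/cropB.png",b)
E
```

```text
(no output)
```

View pics/cropA.png

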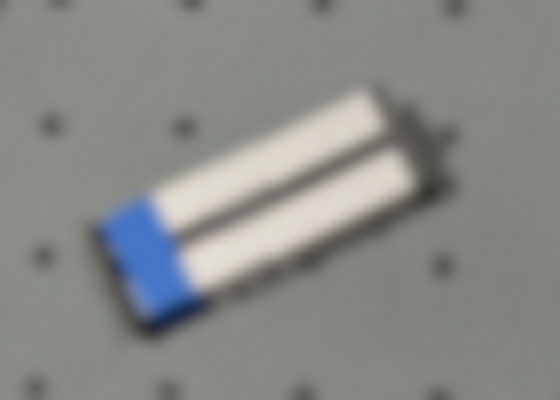

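View pics/cropB.png

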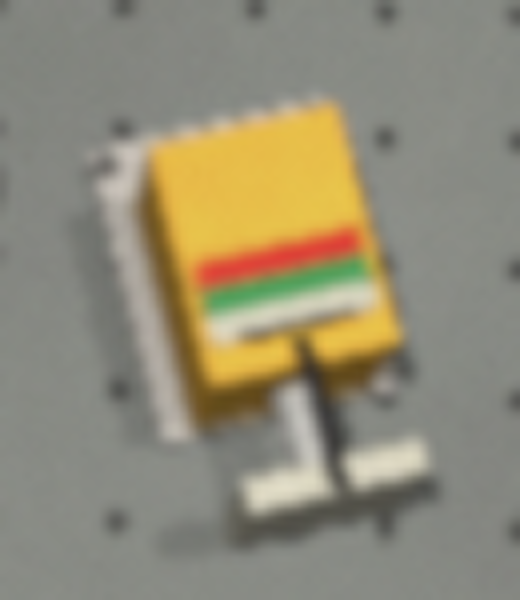

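The post is silver with its blue tape at crop (150,270) and dark steel end near (430,140). The pad's front top edge runs from crop B (248,517) to (432,470).

```bash
python3 - <<'E'
from h import *
cm=eyes.camera_model("top")
A=lambda x,y:((x+.5)/8-.5+232,(y+.5)/8-.5+165)
B=lambda x,y:((x+.5)/8-.5+340,(y+.5)/8-.5+135)
for n,p in dict(blueL=(100,224),blueLow=(143,322),steelTop=(372,88),steelLow=(418,195),steelMid=(430,140),band1=(155,197),band2=(198,292)).items(): print(n,at(cm,*A(*p),.04).round(4))
fl,fr=at(cm,*B(248,517),.092),at(cm,*B(432,470),.092)
print("pad",fl,fr,np.linalg.norm(fl-fr),(fl+fr)/2)
# housing top front edge / sides z=.092
h=[at(cm,*B(*p),.092) for p in((208,387),(402,338),(340,100),(147,150))]
print("housing",[x.round(4) for x in h])
d=lambda a,b:np.degrees(np.arctan2(*(b-a)[1::-1]))
print("ang",d(fr,fl)-90,d(h[1],h[0])-90,d(h[1],h[2]),d(h[0],h[3]))
for n,uv,z in(("weight",(331,156),.045),("cutterTip",(318,250),.01),("turqA",(317,210),.04),("turqB",(243,238),.04),("reg",(187,189),.07),("red",(225,151),.04)): print(n,at(cm,*uv,z).round(3))
E
```

```text
blueL [0.6286 0.2455 0.04  ]
blueLow [0.5931 0.2277 0.04  ]
steelTop [0.6816 0.1489 0.04  ]
steelLow [0.6424 0.1303 0.04  ]
steelMid [0.6628 0.1269 0.04  ]
band1 [0.6391 0.226  0.04  ]
band2 [0.6046 0.2084 0.04  ]
pad [ 0.60993848 -0.1159952   0.092     ] [ 0.62818209 -0.17957296  0.092     ] 0.06614349483380469 [ 0.61906029 -0.14778408  0.092     ]
housing [array([ 0.6554, -0.1016,  0.092 ]), array([ 0.6747, -0.1691,  0.092 ]), array([ 0.7601, -0.1471,  0.092 ]), array([ 0.7399, -0.0792,  0.092 ])]
ang 16.010806624493185 15.979295565819555 14.42641052411385 14.835244775108075
weight [ 0.743 -0.004  0.045]
cutterTip [0.471 0.027 0.01 ]
turqA [0.583 0.032 0.04 ]
turqB [0.497 0.241 0.04 ]
reg [0.629 0.404 0.07 ]
red [0.752 0.31  0.04 ]
```

```bash
cat >> h.py <<'E'
from scipy.spatial.transform import Rotation as Ro
def toolR(heading,pitch):
    """tool x heads to `heading` when tool is down; pitch>0 tips tool z from down towards that heading (deg)"""
    h=np.radians(heading);f=np.array([np.cos(h),np.sin(h),0]);p=np.radians(pitch)
    z=np.array([0,0,-1])*np.cos(p)+f*np.sin(p);x=f*np.cos(p)+np.array([0,0,1])*np.sin(p)
    return np.column_stack([x,np.cross(z,x),z])
def plan(tp,tR,n=None,grip=0,p0=None,R0=None):
    s=readout.observe();p=np.array(s["position"]) if p0 is None else p0;R=np.array(s["tool_rot"]) if R0 is None else R0
    w=Ro.from_matrix(R.T@tR).as_rotvec(degrees=True);d=np.array(tp)-p
    print("dist mm",(d*1000).round(1),"turn",w.round(1))
    n=n or int(max(np.ceil(np.linalg.norm(d)/.040),np.ceil(np.linalg.norm(w)/7),1))
    Rc=R
    for i in range(n):
        print(grip,*(Rc.T@d/n*1000).round(1),*(w/n).round(2),end=";\n" if (i+1)%5==0 else "; ");Rc=Rc@Ro.from_rotvec(w/n,degrees=True).as_matrix()
    print()
E
python3 - <<'E'
from h import *
plan([.60,.19,.25],toolR(116.5,0),25)
E
```

```text
dist mm [475.3 725.4   2.2] turn [-0.000e+00 -1.000e-01 -1.034e+02]
0 25.1 -24.0 -0.1 -0.0 -0.0 -4.14; 0 26.8 -22.1 -0.1 -0.0 -0.0 -4.14; 0 28.3 -20.1 -0.1 -0.0 -0.0 -4.14; 0 29.7 -18.0 -0.1 -0.0 -0.0 -4.14; 0 30.9 -15.8 -0.1 -0.0 -0.0 -4.14;
0 31.9 -13.5 -0.1 -0.0 -0.0 -4.14; 0 32.8 -11.2 -0.1 -0.0 -0.0 -4.14; 0 33.6 -8.8 -0.1 -0.0 -0.0 -4.14; 0 34.1 -6.4 -0.1 -0.0 -0.0 -4.14; 0 34.5 -3.9 -0.1 -0.0 -0.0 -4.14;
0 34.7 -1.4 -0.1 -0.0 -0.0 -4.14; 0 34.7 1.1 -0.1 -0.0 -0.0 -4.14; 0 34.5 3.6 -0.1 -0.0 -0.0 -4.14; 0 34.2 6.1 -0.1 -0.0 -0.0 -4.14; 0 33.6 8.5 -0.1 -0.0 -0.0 -4.14;
0 32.9 10.9 -0.1 -0.0 -0.0 -4.14; 0 32.0 13.3 -0.1 -0.0 -0.0 -4.14; 0 31.0 15.6 -0.1 -0.0 -0.0 -4.14; 0 29.8 17.8 -0.1 -0.0 -0.0 -4.14; 0 28.4 19.9 -0.1 -0.0 -0.0 -4.14;
0 26.9 21.9 -0.1 -0.0 -0.0 -4.14; 0 25.3 23.7 -0.1 -0.0 -0.0 -4.14; 0 23.5 25.5 -0.1 -0.0 -0.0 -4.14; 0 21.6 27.1 -0.1 -0.0 -0.0 -4.14; 0 19.6 28.6 -0.1 -0.0 -0.0 -4.14;
```

>>> {"api": "arm_command", "payload": {"rows": "0 25 -24 0 0 0 -4.1; 0 27 -22 0 0 0 -4.1; 0 28 -20 0 0 0 -4.1; 0 30 -18 0 0 0 -4.1; 0 31 -16 0 0 0 -4.1"}}

```text
time_s: 0.52
position: [0.2207, -0.3889, 0.248]
tool_rot: [[0.831, 0.556, -0.0], [0.556, -0.831, 0.001], [0.0, -0.001, -1.0]]
ft_force: [0.7, -0.6, 0.5]
grip_width: 0.0854
```

>>> {"api": "arm_command", "payload": {"rows": "0 32 -13.5 0 0 0 -4.1; 0 33 -11 0 0 0 -4.1; 0 33.5 -9 0 0 0 -4.1; 0 34 -6.5 0 0 0 -4.1; 0 34.5 -4 0 0 0 -4.1"}}

```text
time_s: 0.93
position: [0.3163, -0.244, 0.2482]
tool_rot: [[0.584, 0.812, -0.0], [0.812, -0.584, 0.0], [0.0, -0.0, -1.0]]
ft_force: [1.1, -1.0, 1.1]
grip_width: 0.0853
```

>>> {"api": "arm_command", "payload": {"rows": "0 34.5 -1.5 0 0 0 -4.1; 0 34.5 1 0 0 0 -4.1; 0 34.5 3.5 0 0 0 -4.1; 0 34 6 0 0 0 -4.1; 0 33.5 8.5 0 0 0 -4.1"}}

```text
time_s: 1.35
position: [0.4118, -0.0998, 0.2482]
tool_rot: [[0.262, 0.965, -0.0], [0.965, -0.262, 0.0], [0.0, -0.0, -1.0]]
ft_force: [0.3, 0.1, 0.4]
grip_width: 0.0853
```

```bash
python3 - <<'E'
from h import *
s=readout.observe();print(s["q"],s["position"],s["tool_rot"].round(4),s["time_s"])
E
```

```text
[-2.97246264e+01  9.04390738e+00  9.26182307e+01 -1.67391777e-03
  7.83547247e+01 -1.45369877e+01] [ 0.41178526 -0.09981729  0.24823837] [[ 2.620e-01  9.651e-01 -3.000e-04]
 [ 9.651e-01 -2.620e-01  1.000e-04]
 [ 0.000e+00 -3.000e-04 -1.000e+00]] 1.35
```

>>> {"api": "arm_command", "payload": {"rows": "0 33 11 0 0 0 -4.1; 0 32 13 0 0 0 -4.1; 0 31 15.5 0 0 0 -4.1; 0 30 18 0 0 0 -4.1; 0 28 20 0 0 0 -4.1"}}

```text
time_s: 1.77
position: [0.5086, 0.0441, 0.2481]
tool_rot: [[-0.093, 0.996, -0.001], [0.996, 0.093, 0.0], [0.0, -0.001, -1.0]]
ft_force: [0.6, -0.2, -0.1]
grip_width: 0.0855
```

>>> {"api": "arm_command", "payload": {"rows": "0 27 22 0 0 0 -4.1; 0 25 24 0 0 0 -4.1; 0 23.5 25.5 0 0 0 -4.1; 0 21.5 27 0 0 0 -4.1; 0 19.5 28.5 0 0 0 -4.1"}}

```text
time_s: 2.18
position: [0.6058, 0.1873, 0.2479]
tool_rot: [[-0.436, 0.9, -0.001], [0.9, 0.436, -0.0], [0.0, -0.001, -1.0]]
ft_force: [0.6, -0.6, -0.7]
grip_width: 0.0856
```

```bash
python3 - <<'E'
from h import *
s=readout.observe();print(s["q"],s["position"],s["tool_rot"].round(4),s["time_s"])
cv2.imwrite("pics/w0.png",eyes.get_image("wrist")[:,:,::-1])
E
```

```text
[ 6.49915130e+00  3.05441490e+01  5.96707818e+01 -2.90783852e-04
  8.98369786e+01 -1.93246720e+01] [0.60584448 0.18727693 0.24785572] [[-4.356e-01  9.001e-01 -9.000e-04]
 [ 9.001e-01  4.356e-01 -1.000e-04]
 [ 3.000e-04 -9.000e-04 -1.000e+00]] 2.1833
```

View pics/w0.png

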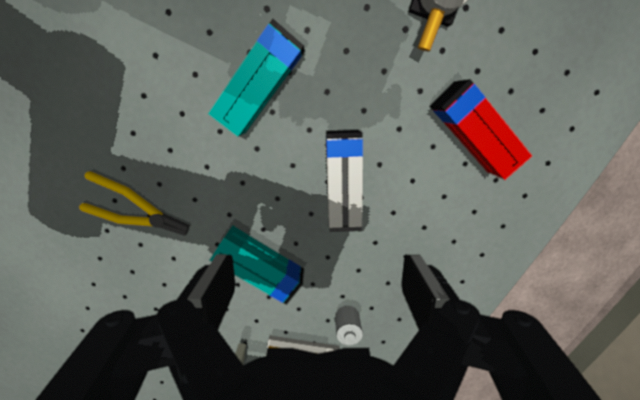

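The post sits at (345,180): black cap at the top (row ~132), blue band at row 147, steel end at row ~229. I'll check the estimate by projecting it and fit the arm lengths.

```bash
python3 - <<'E'
from h import *
cm=eyes.camera_model("wrist");print("cam",ray(cm,320,200)[0])
def corners(c,th):
    t=np.radians(th);f=np.array([np.cos(t),np.sin(t),0]);l=np.array([-f[1],f[0],0])
    for z in(.04,0):
        print(z,[tuple(np.round(proj(cm,np.array([*c,z])+a*.06*f+b*.02*l)).astype(int)) for a in(1,-1) for b in(1,-1)])
corners((.637,.182),116.5)
im=cv2.imread("pics/w0.png")[115:245,305:385];cv2.imwrite("pics/w0c.png",cv2.resize(im,None,fx=4.5,fy=4.5,interpolation=cv2.INTER_CUBIC))
for uv in((327,138),(362,138),(328,229),(364,229)):print(at(cm,*uv,.04).round(4))
E
```

```text
cam [0.57263017 0.26353125 0.37270617]
0.04 [(np.int64(319), np.int64(140)), (np.int64(355), np.int64(140)), (np.int64(319), np.int64(238)), (np.int64(351), np.int64(237))]
0 [(np.int64(319), np.int64(136)), (np.int64(351), np.int64(136)), (np.int64(319), np.int64(225)), (np.int64(348), np.int64(225))]
[0.5991 0.2329 0.04  ]
[0.6341 0.2503 0.04  ]
[0.6502 0.1346 0.04  ]
[0.6901 0.1542 0.04  ]
```

View pics/w0c.png

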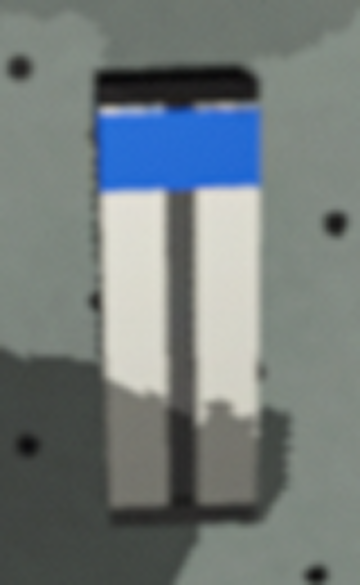

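```bash
python3 - <<'E'
from h import *
from scipy.optimize import least_squares
cm=eyes.camera_model("wrist")
P=[at(cm,*uv,.04)[:2] for uv in((326.7,134.8),(362.7,134.8),(328.6,230),(362.4,230))]
a=(P[0]+P[1])/2;b=(P[2]+P[3])/2;f=a-b
print(np.round(P,4).tolist(),"centre",(a+b)/2,"len",np.linalg.norm(f),"ang",np.degrees(np.arctan2(f[1],f[0])))
E
```

```text
[[0.5972, 0.2359], [0.6331, 0.2537], [0.6515, 0.1337], [0.689, 0.1522]] centre [0.64269088 0.19388045] len 0.11582844904546223 ang 118.37485769446415
```

```bash
python3 - <<'E'
from h import *
plan([.64,.19,.17],toolR(117.5,-30),5)
E
```

```text
dist mm [ 32.3  -1.5 -76.8] turn [ -0.3 -30.1  -1.2]
0 -3.2 5.6 15.4 -0.06 -6.02 -0.24; 0 -1.6 5.6 15.6 -0.06 -6.02 -0.24; 0 0.1 5.6 15.7 -0.06 -6.02 -0.24; 0 1.7 5.6 15.6 -0.06 -6.02 -0.24; 0 3.3 5.6 15.4 -0.06 -6.02 -0.24;
```

>>> {"api": "arm_command", "payload": {"rows": "0 -3.2 5.6 15.4 0 -6 -0.2; 0 -1.6 5.6 15.6 0 -6 -0.2; 0 0 5.6 15.7 0 -6 -0.2; 0 1.7 5.6 15.6 0 -6 -0.2; 0 3.3 5.6 15.4 0 -6 -0.2"}}

```text
time_s: 2.65
position: [0.6378, 0.1836, 0.171]
tool_rot: [[-0.389, 0.894, 0.223], [0.771, 0.448, -0.452], [-0.504, -0.003, -0.864]]
ft_force: [-0.5, -1.0, 0.5]
grip_width: 0.0855
```

>>> {"api": "arm_command", "payload": {"rows": "0 0 0 0 0 0 0; 0 0 0 0 0 0 0; 0 0 0 0 0 0 0"}}

```text
time_s: 2.9
position: [0.6378, 0.1831, 0.1726]
tool_rot: [[-0.389, 0.895, 0.22], [0.775, 0.447, -0.447], [-0.498, -0.003, -0.867]]
ft_force: [-0.1, 0.5, 0.1]
grip_width: 0.0854
```

```bash
python3 - <<'E'
from h import *
import pickle
cm=eyes.camera_model("wrist");s=readout.observe();im=eyes.get_image("wrist")[:,:,::-1]
cm2=eyes.camera_model("wrist");print("drift",np.abs(np.array(cm["view"])-cm2["view"]).max())
pickle.dump(cm,open("cm1.pkl","wb"))
print(s["q"].round(3),s["position"],s["tool_rot"].round(4),s["time_s"]);cv2.imwrite("pics/w1.png",im)
E
```

```text
drift 0.0012920471920526144
[ 16.048  36.981  65.794 -30.677  73.889  -2.69 ] [0.63782534 0.18307707 0.17257443] [[-0.3886  0.8948  0.22  ]
 [ 0.7753  0.4465 -0.4468]
 [-0.498  -0.0031 -0.8672]] 2.9
```

View pics/w1.png

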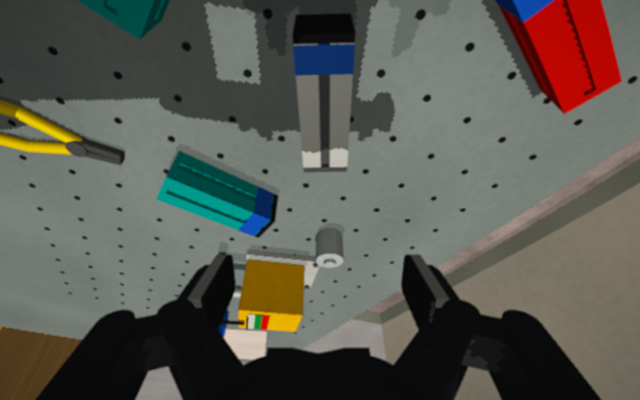

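Upright view of the post: cap top edge (294,41)-(355,41), steel end (303,170)-(347,170).

```bash
cat > kin.py <<'E'
from h import *
from scipy.optimize import least_squares
D=[([-89.227,21.807,74.336,0,83.858,-12.336],[.1247,-.5354,.2478],None),
([-29.7246,9.0439,92.6182,0,78.3547,-14.537],[.41179,-.09982,.24824],None),
([6.4992,30.5441,59.6708,0,89.837,-19.3247],[.60584,.18728,.24786],None),
([16.048,36.981,65.794,-30.677,73.889,-2.69],[.63783,.18308,.17257],None)]
def fk(q,L,s4=1):
    d1,a1,l2,a3,l4,l6,off=L
    r=lambda ax,a:Ro.from_euler(ax,a,degrees=True).as_matrix()
    A=r('z',q[0]);B=A@r('y',q[1]);C=A@r('y',q[1]+q[2]);E=C@r('z',s4*q[3])@r('y',q[4]);
    return A@[a1,off,d1]+B@[0,0,l2]+C@[a3,0,l4]+E@[0,0,l6],E@r('z',q[5]+90)
E
python3 - <<'E'
import pickle
from kin import *
cm=pickle.load(open("cm1.pkl","rb"))
P=[at(cm,*uv,.04)[:2] for uv in((294,41),(355.5,41),(303,170.5),(347.5,170))]
a=(P[0]+P[1])/2;b=(P[2]+P[3])/2;f=a-b
print(np.round(P,4).tolist(),"centre",(a+b)/2,"len",np.linalg.norm(f),"ang",np.degrees(np.arctan2(f[1],f[0])))
for s4 in(1,-1):
    g=least_squares(lambda L:np.concatenate([fk(q,L,s4)[0]-p for q,p,_ in D]),[.3,.05,.4,0,.4,.3,.117])
    print(s4,g.x.round(4),np.abs(g.fun).max());print(fk(D[3][0],g.x,s4)[1].round(3))
E
```

```text
[[0.5974, 0.2293], [0.633, 0.2471], [0.6499, 0.1279], [0.6865, 0.147]] centre [0.64170354 0.18783757] len 0.1138368353940297 ang 117.72665993932019
1 [1.299e-01 4.000e-04 5.370e-01 1.029e-01 3.503e-01 2.405e-01 1.175e-01] 0.0003731440663727881
[[-0.389  0.895  0.22 ]
 [ 0.775  0.447 -0.447]
 [-0.498 -0.003 -0.867]]
-1 [-0.4509  0.173   0.5597  0.0017  0.1624 -0.2099  0.1137] 0.03184290726393385
[[-0.176  0.983 -0.051]
 [ 0.85   0.178  0.495]
 [ 0.496  0.044 -0.867]]
```

```bash
cat >> kin.py <<'E'
LO=np.array([-178.18,-50.72,12.68,-81.47,9.98,-165.26]);HI=np.array([178.18,133.34,142.11,261.47,163.14,165.26])
L=least_squares(lambda L:np.concatenate([fk(q,L)[0]-p for q,p,_ in D]),[.13,0,.537,.1,.35,.24,.1175]).x
def ik(p,R,q0):
    def e(q):
        a,b=fk(q,L);return np.concatenate([(a-p)*10,Ro.from_matrix(b.T@R).as_rotvec()*3])
    g=least_squares(e,np.clip(q0,LO+.1,HI-.1),bounds=(LO,HI),x_scale=50.);return g.x,np.abs(g.fun).max()
C=np.array([.641,.188]);TH=117.5
PAD=np.array([.619,-.148]);HS=15.3
def grasp(t,g,e):
    f=np.array([np.cos(np.radians(TH)),np.sin(np.radians(TH))]);R=toolR(TH,-t)
    return np.array([*(C+g*f),.02+e])+.002*R[:,2],R
def stand(t,g,e,c,h,zc=.06):
    F=np.array([np.cos(np.radians(h)),np.sin(np.radians(h))]);R=toolR(h,90-t)
    return np.array([*(np.array(c)-e*F),zc+g])+.002*R[:,2],R
E
python3 - <<'E'
from kin import *
rng=np.random.default_rng(0)
F=np.array([np.cos(np.radians(HS)),np.sin(np.radians(HS))])
for t in(0,15,25,30,35,40,45):
    sols=[]
    for name,(p,R) in(("G",grasp(t,.01,.007)),("S",stand(t,.01,.007,PAD-.005*F,HS))):
        S=[]
        for k in range(40):
            q,r=ik(p,R,rng.uniform(LO,HI))
            if r<1e-3 and not any(np.abs(q-x).max()<1 for x in S):S.append(q)
        print(t,name,[x.round().astype(int).tolist() for x in S])
E
```

```text
0 G [[7, 45, 70, 0, 65, -20]]
0 S [[-45, 55, 112, 119, 84, -79]]
15 G [[12, 45, 72, -17, 60, -7]]
15 S [[-44, 47, 112, 114, 65, -70]]
25 G [[16, 46, 73, -29, 59, 3]]
25 S [[-43, 42, 110, 106, 53, -60]]
30 G [[17, 47, 73, -35, 59, 8]]
30 S [[-42, 40, 108, 101, 48, -53]]
35 G [[19, 48, 73, -41, 60, 13]]
35 S [[-40, 38, 107, 94, 43, -45]]
40 G [[20, 49, 73, -47, 61, 17]]
40 S [[-39, 37, 105, 85, 39, -35]]
45 G [[22, 50, 74, -52, 63, 22]]
45 S [[-38, 35, 102, 74, 36, -24]]
```

```bash
python3 - <<'E'
from kin import *
p,R=grasp(30,.005,.007);print(p)
pre=p-.07*R[:,2]
plan(pre,R,3); plan(p,R,3,0,pre,R)
# transit path check
tp=[]
q=ik(p,R,np.array([17,47,73,-35,59,8.]))[0]
F=np.array([np.cos(np.radians(HS)),np.sin(np.radians(HS))])
pf,Rf=stand(30,.005,.007,PAD-.07*F,HS,.0605)
pl=p+[-.02,0,.13]
for s in np.linspace(0,1,13):
    sp=min(1,s*1.5); h=TH+(HS-TH)*s; R_=toolR(h,-30+90*sp)
    x=pl+(pf+[0,0,.12]-pl)*s
    q,r=ik(x,R_,q);print(s.round(2),x.round(3),q.round(),round(r,4))
print(pf,ik(pf,Rf,q))
E
```

```text
[0.63915301 0.19154804 0.02526795]
dist mm [-15.1  39.8 -87.2] turn [-0.6 -0.1 -0.8]
0 26.7 1.5 18.2 -0.2 -0.03 -0.27; 0 26.7 1.5 18.2 -0.2 -0.03 -0.27; 0 26.7 1.6 18.1 -0.2 -0.03 -0.27; 
dist mm [ 16.2 -31.  -60.6] turn [0. 0. 0.]
0 -0.0 0.0 23.3 0.0 0.0 0.0; 0 -0.0 0.0 23.3 0.0 0.0 0.0; 0 -0.0 0.0 23.3 0.0 0.0 0.0; 
0.0 [0.619 0.192 0.155] [ 17.  37.  70. -31.  71.  -0.] 0.0
0.08 [0.613 0.162 0.158] [ 11.  35.  69. -19.  74.  -3.] 0.0
0.17 [0.607 0.132 0.16 ] [ 4. 33. 70. -8. 76. -4.] 0.0
0.25 [0.601 0.102 0.163] [-3. 32. 73.  4. 76. -6.] 0.0
0.33 [0.595 0.072 0.165] [-11.  30.  76.  15.  75.  -8.] 0.0
0.42 [0.589 0.042 0.167] [-18.  29.  81.  27.  73. -12.] 0.0
0.5 [0.583 0.012 0.17 ] [-26.  28.  87.  40.  71. -18.] 0.0
0.58 [ 0.577 -0.018  0.172] [-33.  28.  94.  53.  70. -26.] 0.0
0.67 [ 0.571 -0.048  0.175] [-39.  29. 100.  67.  71. -35.] 0.0
0.75 [ 0.565 -0.078  0.177] [-43.  28. 104.  70.  66. -35.] 0.0
0.83 [ 0.559 -0.108  0.18 ] [-45.  26. 106.  74.  62. -35.] 0.0
0.92 [ 0.552 -0.138  0.182] [-48.  25. 109.  78.  57. -35.] 0.0
1.0 [ 0.546 -0.168  0.184] [-49.  23. 111.  83.  52. -35.] 0.0
[ 0.54639974 -0.16786118  0.0645    ] (array([-49.43018501,  39.228248  , 115.91581434,  99.08823036,
        52.47708521, -61.36216378]), np.float64(2.3592239273284576e-15))
```

>>> {"api": "arm_command", "payload": {"rows": "0 26.7 1.5 18.2 -0.2 0 -0.3; 0 26.7 1.5 18.2 -0.2 0 -0.3; 0 26.7 1.5 18.2 -0.2 0 -0.3; 0 0 0 0 0 0 0; 0 0 0 0 0 0 0"}}

```text
time_s: 3.37
position: [0.6224, 0.2222, 0.0847]
tool_rot: [[-0.403, 0.886, 0.229], [0.767, 0.464, -0.444], [-0.499, -0.004, -0.866]]
ft_force: [1.7, -0.6, 1.4]
grip_width: 0.0852
```

```bash
python3 - <<'E'
from kin import *
p,R=grasp(30,.005,.007)
plan(p,R,4)
E
```

```text
dist mm [ 16.7 -30.7 -59.4] turn [-0.1 -0.   0.2]
0 -0.2 0.2 17.2 -0.03 -0.01 0.05; 0 -0.1 0.2 17.2 -0.03 -0.01 0.05; 0 -0.1 0.2 17.2 -0.03 -0.01 0.05; 0 -0.1 0.2 17.2 -0.03 -0.01 0.05;
```

>>> {"api": "arm_command", "payload": {"rows": "0 0 0.2 17.2 0 0 0; 0 0 0.2 17.2 0 0 0; 0 0 0.2 17.2 0 0 0; 0 0 0 17.2 0 0 0; 0 0 0 0 0 0 0"}}

```text
time_s: 3.78
position: [0.6397, 0.1898, 0.0249]
tool_rot: [[-0.401, 0.887, 0.228], [0.768, 0.461, -0.445], [-0.5, -0.003, -0.866]]
ft_force: [-0.0, -0.3, -0.1]
grip_width: 0.0853
```

>>> {"api": "arm_command", "payload": {"rows": "1 0 0 0 0 0 0; 1 0 0 0 0 0 0; 1 0 0 0 0 0 0; 1 0 0 0 0 0 0; 1 0 0 0 0 0 0", "squeeze": 60}}

```text
time_s: 4.2
position: [0.6389, 0.1931, 0.0262]
tool_rot: [[-0.403, 0.886, 0.232], [0.766, 0.465, -0.444], [-0.501, -0.001, -0.866]]
ft_force: [-2.1, 1.0, 5.2]
grip_width: 0.0395
```

>>> {"api": "arm_command", "payload": {"rows": "1 0 0 0 0 0 0; 1 0 0 0 0 0 0; 1 0 0 0 0 0 0; 1 0 0 0 0 0 0; 1 0 0 0 0 0 0"}}

```text
time_s: 4.62
position: [0.6389, 0.193, 0.0262]
tool_rot: [[-0.403, 0.886, 0.232], [0.766, 0.464, -0.444], [-0.501, -0.001, -0.866]]
ft_force: [-2.6, 0.8, 6.0]
grip_width: 0.0392
```

Gripped (39 mm). Next I'll plan the lift and the transit.

```bash
cat >> kin.py <<'E'
def rowsout(wps,grip=1):
    s=readout.observe();p=s["position"];R=s["tool_rot"]
    for i,(x,r) in enumerate(wps):
        d=R.T@(x-p)*1000;w=Ro.from_matrix(R.T@r).as_rotvec(degrees=True)
        print(grip,*d.round(1),*w.round(1),end=";\n" if (i+1)%5==0 else "; ")
        if np.linalg.norm(d)>41.5 or np.linalg.norm(w)>7.1: print("!!",np.linalg.norm(d),np.linalg.norm(w))
        p,R=x,r
    print()
E
python3 - <<'E'
from kin import *
F=np.array([np.cos(np.radians(HS)),np.sin(np.radians(HS))])
s=readout.observe();p=s["position"]
W=[(p+np.array([-.02,0,.13])*k/5,s["tool_rot"]) for k in range(1,6)]
pf,_=stand(30,.005,.007,PAD-.07*F,HS,.0605);pf=pf+[0,0,.10];pl=W[-1][0]
N=25
for k in range(1,N+1):
    a=k/N;W.append((pl+(pf-pl)*a,toolR(TH+(HS-TH)*a,-30+90*min(1,a*1.3))))
rowsout(W)
E
```

```text
1 -11.4 -3.6 -23.4 0.0 0.0 0.0; 1 -11.4 -3.6 -23.4 0.0 0.0 0.0; 1 -11.4 -3.6 -23.4 0.0 0.0 0.0; 1 -11.4 -3.6 -23.4 0.0 0.0 0.0; 1 -11.4 -3.6 -23.4 0.0 0.0 0.0;
1 -10.1 -9.3 5.4 1.9 4.7 3.8; 1 -11.1 -8.4 4.9 1.6 4.7 3.8; 1 -12.0 -7.5 4.2 1.3 4.7 3.9; 1 -12.7 -6.6 3.3 1.0 4.7 4.0; 1 -13.4 -5.6 2.3 0.6 4.7 4.0;
1 -13.9 -4.7 1.3 0.3 4.7 4.1; 1 -14.3 -3.6 0.1 -0.0 4.7 4.1; 1 -14.5 -2.6 -1.0 -0.4 4.7 4.1; 1 -14.5 -1.6 -2.2 -0.7 4.7 4.0; 1 -14.3 -0.5 -3.4 -1.0 4.7 4.0;
1 -14.0 0.5 -4.6 -1.3 4.7 3.9; 1 -13.5 1.6 -5.7 -1.7 4.7 3.7; 1 -12.9 2.6 -6.7 -2.0 4.7 3.6; 1 -12.1 3.6 -7.6 -2.2 4.7 3.4; 1 -11.2 4.6 -8.4 -2.5 4.7 3.2;
1 -10.2 5.6 -9.0 -2.8 4.7 3.0; 1 -9.1 6.6 -9.5 -3.0 4.7 2.8; 1 -8.0 7.5 -9.9 -3.2 4.7 2.5; 1 -6.8 8.4 -10.0 -3.4 4.7 2.3; 1 -5.6 9.2 -10.0 -3.5 1.1 2.1;
1 -5.1 10.0 -9.5 -3.5 0.0 2.0; 1 -4.7 10.8 -8.9 -3.5 0.0 2.0; 1 -4.3 11.5 -8.2 -3.5 0.0 2.0; 1 -3.9 12.1 -7.4 -3.5 0.0 2.0; 1 -3.5 12.7 -6.7 -3.5 0.0 2.0;
```

>>> {"api": "arm_command", "payload": {"rows": "1 -11.4 -3.6 -23.4 0 0 0; 1 -11.4 -3.6 -23.4 0 0 0; 1 -11.4 -3.6 -23.4 0 0 0; 1 -11.4 -3.6 -23.4 0 0 0; 1 -11.4 -3.6 -23.4 0 0 0"}}

```text
time_s: 5.03
position: [0.6179, 0.1927, 0.1555]
tool_rot: [[-0.404, 0.886, 0.229], [0.767, 0.464, -0.444], [-0.499, -0.004, -0.867]]
ft_force: [0.7, 0.4, -3.5]
grip_width: 0.0393
```

>>> {"api": "arm_command", "payload": {"rows": "1 -10 -9.3 5.4 1.9 4.7 3.8; 1 -11 -8.4 4.9 1.6 4.7 3.8; 1 -12 -7.5 4.2 1.3 4.7 3.9; 1 -12.7 -6.6 3.3 1 4.7 4; 1 -13.4 -5.6 2.3 0.6 4.7 4"}}

```text
time_s: 5.45
position: [0.6039, 0.1203, 0.1563]
tool_rot: [[-0.119, 0.993, 0.011], [0.987, 0.119, -0.109], [-0.109, -0.002, -0.994]]
ft_force: [-0.5, -0.6, -3.5]
grip_width: 0.0389
```

>>> {"api": "arm_command", "payload": {"rows": "1 -13.9 -4.7 1.3 0.3 4.7 4.1; 1 -14.3 -3.6 0 0 4.7 4.1; 1 -14.5 -2.6 -1 -0.4 4.7 4.1; 1 -14.5 -1.6 -2.2 -0.7 4.7 4; 1 -14.3 -0.5 -3.4 -1 4.7 4"}}

```text
time_s: 5.87
position: [0.5894, 0.0475, 0.158]
tool_rot: [[0.227, 0.972, 0.067], [0.928, -0.236, 0.287], [0.295, -0.002, -0.956]]
ft_force: [-0.0, -0.7, -3.6]
grip_width: 0.0395
```

>>> {"api": "arm_command", "payload": {"rows": "1 -14 0.5 -4.6 -1.3 4.7 3.9; 1 -13.5 1.6 -5.7 -1.7 4.7 3.7; 1 -12.9 2.6 -6.7 -2 4.7 3.6; 1 -12.1 3.6 -7.6 -2.2 4.7 3.4; 1 -11.2 4.6 -8.4 -2.5 4.7 3.2"}}

```text
time_s: 6.28
position: [0.5746, -0.025, 0.1595]
tool_rot: [[0.427, 0.828, 0.363], [0.628, -0.561, 0.539], [0.65, -0.002, -0.76]]
ft_force: [0.7, 0.0, -3.2]
grip_width: 0.0393
```

>>> {"api": "arm_command", "payload": {"rows": "1 -10.2 5.6 -9 -2.8 4.7 3; 1 -9 6.6 -9.5 -3 4.7 2.8; 1 -8 7.5 -9.9 -3.2 4.7 2.5; 1 -6.8 8.4 -10 -3.4 4.7 2.3; 1 -5.6 9.2 -10 -3.5 1.1 2.1"}}

```text
time_s: 6.7
position: [0.5593, -0.0974, 0.1595]
tool_rot: [[0.407, 0.579, 0.707], [0.282, -0.815, 0.506], [0.869, -0.007, -0.495]]
ft_force: [-0.1, -0.5, -3.7]
grip_width: 0.0393
```

>>> {"api": "arm_command", "payload": {"rows": "1 -5 10 -9.5 -3.5 0 2; 1 -4.7 10.8 -8.9 -3.5 0 2; 1 -4.3 11.5 -8.2 -3.5 0 2; 1 -3.9 12 -7.4 -3.5 0 2; 1 -3.5 12.7 -6.7 -3.5 0 2"}}

```text
time_s: 7.12
position: [0.5453, -0.1689, 0.1619]
tool_rot: [[0.482, 0.264, 0.835], [0.129, -0.964, 0.231], [0.867, -0.004, -0.499]]
ft_force: [0.1, -0.3, -3.1]
grip_width: 0.0393
```

>>> {"api": "arm_command", "payload": {"rows": "1 0 0 0 0 0 0; 1 0 0 0 0 0 0"}}

```text
time_s: 7.28
position: [0.5456, -0.1679, 0.162]
tool_rot: [[0.481, 0.269, 0.834], [0.131, -0.963, 0.235], [0.867, -0.004, -0.498]]
ft_force: [-0.2, -0.3, -2.7]
grip_width: 0.0395
```

```bash
python3 - <<'E'
from kin import *
s=readout.observe();print(s["q"].round(1),s["grip_width"])
pf,Rf=stand(30,.005,.007,PAD-.07*np.array([np.cos(np.radians(HS)),np.sin(np.radians(HS))]),HS,.0605)
print("target above",pf+[0,0,.1]);plan(pf+[0,0,.1],Rf,2,1)
a=eyes.get_image("scene");b=eyes.get_image("top")
cv2.imwrite("pics/s1full.png",a[:,:,::-1]);cv2.imwrite("pics/t1full.png",b[:,:,::-1])
A=cv2.resize(a[100:280,170:330],None,fx=3,fy=3,interpolation=cv2.INTER_CUBIC);B=cv2.resize(b[135:235,320:400],None,fx=4,fy=4,interpolation=cv2.INTER_CUBIC)
o=np.zeros((540,800,3),np.uint8);o[:540,:480]=A;o[:400,480:]=B;cv2.imwrite("pics/c1.png",o[:,:,::-1])
E
```

```text
[-49.6  26.2 112.   85.4  52.2 -39.7] 0.039458659431854955
target above [ 0.54639974 -0.16786118  0.1645    ]
dist mm [0.8 0.1 2.5] turn [-0.4 -0.1 -0. ]
1 1.3 0.1 -0.3 -0.19 -0.05 -0.02; 1 1.3 0.1 -0.3 -0.19 -0.05 -0.02;
```

View pics/c1.png

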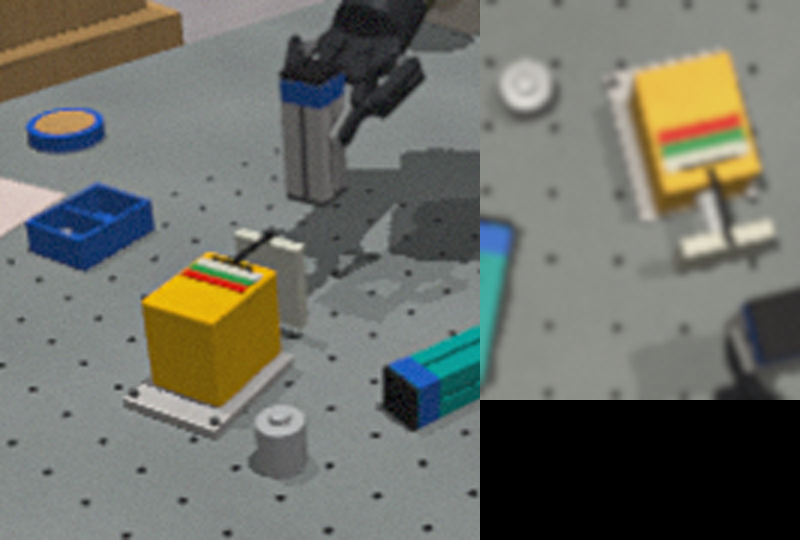

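The post is upright in the hand with blue up. I'll check its lateral position and tilt: predicted against seen corners in the top and scene views.

```bash
python3 - <<'E'
from kin import *
s=readout.observe();R=s["tool_rot"]
h=np.radians(HS);F=np.array([np.cos(h),np.sin(h),0]);Y=np.array([-F[1],F[0],0])
g=s["position"]-.002*R[:,2];c=g+.007*F-[0,0,.005];print("centre",c)
for n in("top","scene"):
    cm=eyes.camera_model(n)
    for k,z in(("top",.06),("bot",-.06)):
        print(n,k,[tuple(np.round(proj(cm,c+a*.02*F+b*.02*Y+[0,0,z]),1)) for a,b in((1,1),(1,-1),(-1,-1),(-1,1))])
a=cv2.imread("pics/s1full.png")[115:175,255:295];b=cv2.imread("pics/t1full.png")[195:245,370:430]
A=cv2.resize(a,None,fx=9,fy=9,interpolation=cv2.INTER_CUBIC);B=cv2.resize(b,None,fx=7,fy=7,interpolation=cv2.INTER_CUBIC)
o=np.zeros((540,785,3),np.uint8);o[:,:360]=A;o[:350,365:]=B;cv2.imwrite("pics/c2.png",o)
E
```

```text
centre [ 0.55093643 -0.16637044  0.15788653]
top top [(np.float64(385.9), np.float64(208.8)), (np.float64(401.6), np.float64(205.0)), (np.float64(405.9), np.float64(220.6)), (np.float64(390.2), np.float64(224.5))]
top bot [(np.float64(380.0), np.float64(215.3)), (np.float64(394.2), np.float64(211.9)), (np.float64(398.0), np.float64(226.0)), (np.float64(383.8), np.float64(229.5))]
scene top [(np.float64(276.0), np.float64(126.4)), (np.float64(262.4), np.float64(123.6)), (np.float64(270.8), np.float64(118.7)), (np.float64(284.1), np.float64(121.3))]
scene bot [(np.float64(277.7), np.float64(169.3)), (np.float64(264.9), np.float64(166.0)), (np.float64(272.7), np.float64(160.2)), (np.float64(285.3), np.float64(163.2))]
```

View pics/c2.png

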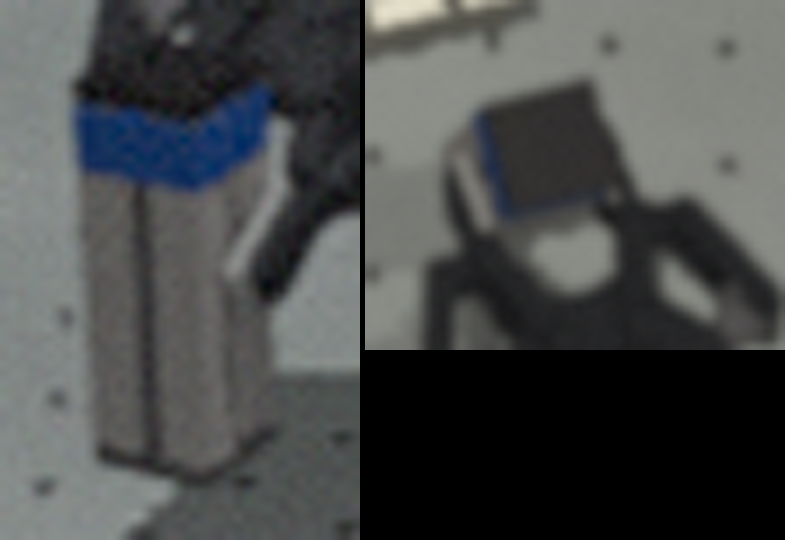

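```bash
python3 - <<'E'
from kin import *
pf,Rf=stand(30,.005,.007,PAD-.07*np.array([np.cos(np.radians(HS)),np.sin(np.radians(HS))]),HS,.0605)
plan(pf+[0,0,.006],Rf,5,1)
print(Rf.T@[0,0,-1],Rf.T@[*np.array([np.cos(np.radians(HS)),np.sin(np.radians(HS))]),0])
E
```

```text
dist mm [  0.5  -0.1 -91.4] turn [-0.4 -0.1 -0. ]
1 -15.8 0.1 9.2 -0.08 -0.02 -0.01; 1 -15.8 0.1 9.2 -0.08 -0.02 -0.01; 1 -15.8 0.1 9.2 -0.08 -0.02 -0.01; 1 -15.8 0.1 9.2 -0.08 -0.02 -0.01; 1 -15.8 0.1 9.2 -0.08 -0.02 -0.01;

[-0.8660254  0.         0.5      ] [ 5.00000000e-01 -8.03754575e-18  8.66025404e-01]
```

>>> {"api": "arm_command", "payload": {"rows": "1 -15.8 0.1 9.2 -0.1 0 0; 1 -15.8 0.1 9.2 -0.1 0 0; 1 -15.8 0.1 9.2 -0.1 0 0; 1 -15.8 0.1 9.2 -0.1 0 0; 1 -15.8 0.1 9.2 0 0 0"}}

```text
time_s: 7.8
position: [0.5466, -0.168, 0.0696]
tool_rot: [[0.481, 0.263, 0.837], [0.131, -0.965, 0.228], [0.867, -0.0, -0.498]]
ft_force: [0.4, -0.2, -3.1]
grip_width: 0.0393
```

>>> {"api": "arm_command", "payload": {"rows": "1 0 0 0 0 0 0; 1 0 0 0 0 0 0; 1 0 0 0 0 0 0"}}

```text
time_s: 8.05
position: [0.5466, -0.1683, 0.0712]
tool_rot: [[0.48, 0.262, 0.837], [0.13, -0.965, 0.228], [0.867, -0.001, -0.498]]
ft_force: [-0.1, -1.0, -2.9]
grip_width: 0.0393
```

>>> {"api": "arm_command", "payload": {"rows": "1 -1.3 0 0.8 0 0 0; 1 0 0 0 0 0 0; 1 0 0 0 0 0 0"}}

```text
time_s: 8.3
position: [0.5464, -0.1685, 0.0696]
tool_rot: [[0.481, 0.261, 0.837], [0.13, -0.965, 0.227], [0.867, -0.0, -0.498]]
ft_force: [-0.7, 0.1, -2.9]
grip_width: 0.0391
```

>>> {"api": "arm_command", "payload": {"rows": "1 -1.3 0 0.8 0 0 0; 1 0 0 0 0 0 0; 1 0 0 0 0 0 0"}}

```text
time_s: 8.55
position: [0.5463, -0.1684, 0.0674]
tool_rot: [[0.481, 0.261, 0.837], [0.129, -0.965, 0.227], [0.867, -0.001, -0.498]]
ft_force: [-1.1, -0.1, -3.2]
grip_width: 0.0395
```

>>> {"api": "arm_command", "payload": {"rows": "1 -0.9 0 0.5 0 0 0; 1 0 0 0 0 0 0; 1 0 0 0 0 0 0"}}

```text
time_s: 8.8
position: [0.5463, -0.1684, 0.0663]
tool_rot: [[0.481, 0.261, 0.837], [0.129, -0.965, 0.227], [0.867, -0.001, -0.498]]
ft_force: [-0.1, -0.8, -2.9]
grip_width: 0.0392
```

>>> {"api": "arm_command", "payload": {"rows": "1 -0.9 0 0.5 0 0 0; 1 0 0 0 0 0 0; 1 0 0 0 0 0 0"}}

```text
time_s: 9.05
position: [0.5463, -0.1684, 0.0652]
tool_rot: [[0.481, 0.261, 0.837], [0.129, -0.965, 0.227], [0.867, -0.001, -0.498]]
ft_force: [0.3, 0.4, -3.1]
grip_width: 0.0394
```

>>> {"api": "arm_command", "payload": {"rows": "1 -0.9 0 0.5 0 0 0; 1 0 0 0 0 0 0; 1 0 0 0 0 0 0"}}

```text
time_s: 9.3
position: [0.5463, -0.1684, 0.0642]
tool_rot: [[0.481, 0.261, 0.837], [0.129, -0.965, 0.227], [0.867, -0.001, -0.498]]
ft_force: [-0.6, -0.0, -2.8]
grip_width: 0.0392
```

>>> {"api": "arm_command", "payload": {"rows": "1 -0.9 0 0.5 0 0 0; 1 0 0 0 0 0 0; 1 0 0 0 0 0 0"}}

```text
time_s: 9.55
position: [0.5463, -0.1685, 0.0633]
tool_rot: [[0.481, 0.261, 0.837], [0.129, -0.965, 0.227], [0.867, -0.001, -0.498]]
ft_force: [0.6, 0.6, -1.7]
grip_width: 0.0393
```

>>> {"api": "arm_command", "payload": {"rows": "1 -0.6 0 0.35 0 0 0; 1 0 0 0 0 0 0; 1 0 0 0 0 0 0"}}

```text
time_s: 9.8
position: [0.5464, -0.1684, 0.0633]
tool_rot: [[0.48, 0.261, 0.838], [0.129, -0.965, 0.227], [0.868, -0.001, -0.497]]
ft_force: [-2.5, 0.0, 5.1]
grip_width: 0.039
```

>>> {"api": "arm_command", "payload": {"rows": "1 -0.6 0 0.35 0 0 0; 1 0 0 0 0 0 0; 1 0 0 0 0 0 0"}}

```text
time_s: 10.05
position: [0.5464, -0.1684, 0.0633]
tool_rot: [[0.478, 0.261, 0.838], [0.129, -0.965, 0.227], [0.869, -0.001, -0.495]]
ft_force: [-7.5, 0.3, 12.2]
grip_width: 0.0387
```

Contact at TCP z 0.0633. I'll ease the grip briefly so the foot plate levels itself on the bench, then re-grip and unload.

>>> {"api": "arm_command", "payload": {"rows": "1 0 0 0 0 0 0; 1 0 0 0 0 0 0; 1 0 0 0 0 0 0; 1 0 0 0 0 0 0", "squeeze": 20}}

```text
time_s: 10.38
position: [0.5464, -0.1684, 0.0633]
tool_rot: [[0.478, 0.261, 0.838], [0.129, -0.965, 0.227], [0.869, -0.001, -0.496]]
ft_force: [-6.6, 0.0, 11.2]
grip_width: 0.0391
```

>>> {"api": "arm_command", "payload": {"rows": "1 0.6 0 -0.35 0 0 0; 1 0 0 0 0 0 0; 1 0 0 0 0 0 0", "squeeze": 20}}

```text
time_s: 10.63
position: [0.5464, -0.1684, 0.0633]
tool_rot: [[0.48, 0.261, 0.838], [0.129, -0.965, 0.227], [0.868, -0.001, -0.497]]
ft_force: [-3.2, 0.6, 7.5]
grip_width: 0.039
```

>>> {"api": "arm_command", "payload": {"rows": "1 0 0 0 0 0 0; 1 0 0 0 0 0 0; 1 0 0 0 0 0 0; 1 0 0 0 0 0 0", "squeeze": 60}}

```text
time_s: 10.97
position: [0.5464, -0.1684, 0.0633]
tool_rot: [[0.48, 0.261, 0.838], [0.129, -0.965, 0.227], [0.868, -0.001, -0.497]]
ft_force: [-3.6, 0.8, 7.6]
grip_width: 0.0391
```

```bash
python3 - <<'E'
from kin import *
s=readout.observe();R=s["tool_rot"]
h=np.radians(HS);F=np.array([np.cos(h),np.sin(h),0]);Y=np.array([-F[1],F[0],0])
g=s["position"]-.002*R[:,2];c=g+.007*F;c[2]=.06;print("centre",c)
for n in("top","scene"):
    cm=eyes.camera_model(n)
    for k,z in(("top",.06),("bot",-.06)):
        print(n,k,[tuple(np.round(proj(cm,c+a*.02*F+b*.02*Y+[0,0,z]),1)) for a,b in((1,1),(1,-1),(-1,-1),(-1,1))])
a=eyes.get_image("scene")[:,:,::-1];b=eyes.get_image("top")[:,:,::-1]
cv2.imwrite("pics/s2full.png",a);cv2.imwrite("pics/t2full.png",b)
# crop scene 150..220 x 240..300 ; top 195..245 x 350..410
A=cv2.resize(a[145:215,240:300],None,fx=8,fy=8,interpolation=cv2.INTER_CUBIC);B=cv2.resize(b[180:250,360:405],None,fx=7,fy=7,interpolation=cv2.INTER_CUBIC)
o=np.zeros((560,800,3),np.uint8);o[:,:480]=A;o[:490,485:]=B;cv2.imwrite("pics/c3.png",o)
E
```

```text
centre [ 0.55150344 -0.16702904  0.06      ]
top top [(np.float64(381.3), np.float64(214.0)), (np.float64(395.7), np.float64(210.5)), (np.float64(399.6), np.float64(224.9)), (np.float64(385.1), np.float64(228.4))]
top bot [(np.float64(376.3), np.float64(219.6)), (np.float64(389.3), np.float64(216.4)), (np.float64(392.8), np.float64(229.4)), (np.float64(379.7), np.float64(232.7))]
scene top [(np.float64(277.1), np.float64(161.7)), (np.float64(264.1), np.float64(158.6)), (np.float64(272.1), np.float64(152.9)), (np.float64(284.8), np.float64(155.8))]
scene bot [(np.float64(278.7), np.float64(200.6)), (np.float64(266.4), np.float64(197.1)), (np.float64(273.8), np.float64(190.7)), (np.float64(285.9), np.float64(194.0))]
```

View pics/c3.png

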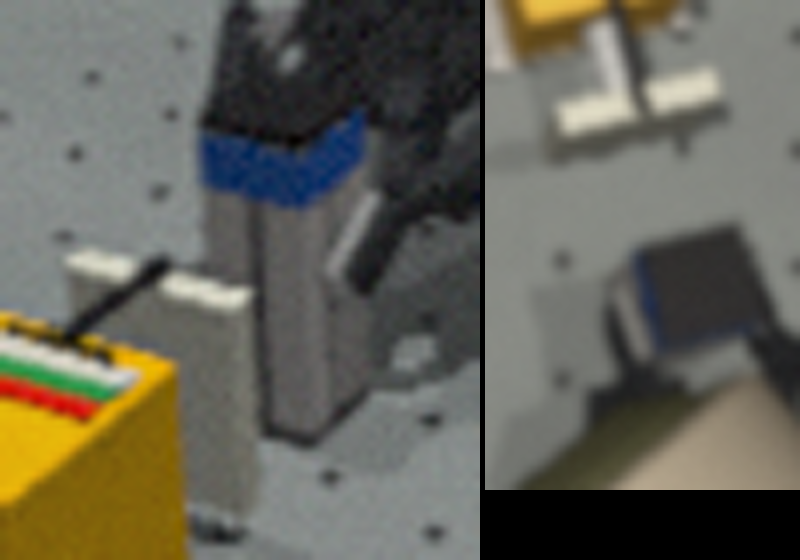

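>>> {"api": "arm_command", "payload": {"rows": "1 0.6 0 -0.35 0 0 0; 1 0 0 0 0 0 0; 1 0 0 0 0 0 0"}}

```text
time_s: 11.32
position: [0.5463, -0.1685, 0.0633]
tool_rot: [[0.481, 0.261, 0.837], [0.129, -0.965, 0.227], [0.867, -0.001, -0.498]]
ft_force: [-1.8, 0.2, 2.5]
grip_width: 0.0391
```

>>> {"api": "arm_command", "payload": {"rows": "1 3.98 0 6.95 0 0 0; 1 3.98 0 6.95 0 0 0; 1 3.98 0 6.95 0 0 0; 1 3.98 0 6.95 0 0 0; 1 3.98 0 6.95 0 0 0"}}

```text
time_s: 11.73
position: [0.5857, -0.1577, 0.0633]
tool_rot: [[0.481, 0.261, 0.837], [0.129, -0.965, 0.227], [0.867, -0.001, -0.498]]
ft_force: [-3.0, -0.7, 4.4]
grip_width: 0.0393
```

>>> {"api": "arm_command", "payload": {"rows": "1 0 0 0 0 0 0; 1 0 0 0 0 0 0; 1 0 0 0 0 0 0"}}

```text
time_s: 11.98
position: [0.5852, -0.1577, 0.0633]
tool_rot: [[0.48, 0.262, 0.837], [0.129, -0.965, 0.228], [0.867, -0.001, -0.497]]
ft_force: [3.1, 0.8, 2.6]
grip_width: 0.0396
```

>>> {"api": "arm_command", "payload": {"rows": "1 2.5 0 4.35 0 0 0; 1 0 0 0 0 0 0; 1 0 0 0 0 0 0"}}

```text
time_s: 12.23
position: [0.5897, -0.1567, 0.0633]
tool_rot: [[0.481, 0.261, 0.837], [0.129, -0.965, 0.227], [0.867, -0.001, -0.498]]
ft_force: [2.6, 0.9, 3.2]
grip_width: 0.0395
```

>>> {"api": "arm_command", "payload": {"rows": "1 2.5 0 4.35 0 0 0; 1 0 0 0 0 0 0; 1 0 0 0 0 0 0"}}

```text
time_s: 12.48
position: [0.5946, -0.1555, 0.0633]
tool_rot: [[0.481, 0.261, 0.837], [0.129, -0.965, 0.227], [0.867, -0.001, -0.498]]
ft_force: [-0.2, 0.2, 4.4]
grip_width: 0.0396
```

>>> {"api": "arm_command", "payload": {"rows": "1 2 0 3.47 0 0 0; 1 0 0 0 0 0 0; 1 0 0 0 0 0 0"}}

```text
time_s: 12.73
position: [0.5984, -0.1545, 0.0633]
tool_rot: [[0.481, 0.261, 0.837], [0.129, -0.965, 0.227], [0.867, -0.001, -0.498]]
ft_force: [-1.0, -0.4, 4.1]
grip_width: 0.0393
```

>>> {"api": "arm_command", "payload": {"rows": "1 2 0 3.47 0 0 0; 1 0 0 0 0 0 0; 1 0 0 0 0 0 0"}}

```text
time_s: 12.98
position: [0.6021, -0.1535, 0.0633]
tool_rot: [[0.482, 0.261, 0.837], [0.129, -0.965, 0.226], [0.867, -0.001, -0.498]]
ft_force: [-3.6, -2.0, 5.8]
grip_width: 0.0393
```

>>> {"api": "arm_command", "payload": {"rows": "1 2 0 3.47 0 0 0; 1 0 0 0 0 0 0; 1 0 0 0 0 0 0"}}

```text
time_s: 13.23
position: [0.6058, -0.1525, 0.0633]
tool_rot: [[0.482, 0.26, 0.837], [0.129, -0.966, 0.226], [0.867, -0.001, -0.499]]
ft_force: [-5.1, -1.3, 6.6]
grip_width: 0.0393
```

>>> {"api": "arm_command", "payload": {"rows": "1 1 0 1.74 0 0 0; 1 0 0 0 0 0 0; 1 0 0 0 0 0 0"}}

```text
time_s: 13.48
position: [0.6075, -0.152, 0.0633]
tool_rot: [[0.482, 0.26, 0.837], [0.129, -0.966, 0.226], [0.867, -0.001, -0.499]]
ft_force: [-8.5, -2.3, 9.2]
grip_width: 0.0395
```

```bash
python3 - <<'E'
from kin import *
b=eyes.get_image("top")[:,:,::-1];a=eyes.get_image("scene")[:,:,::-1]
cv2.imwrite("pics/t3full.png",b);cv2.imwrite("pics/s3full.png",a)
A=cv2.resize(a[150:250,205:285],None,fx=5,fy=5,interpolation=cv2.INTER_CUBIC);B=cv2.resize(b[140:225,350:405],None,fx=7,fy=7,interpolation=cv2.INTER_CUBIC)
o=np.zeros((595,790,3),np.uint8);o[:500,:400]=A;o[:,405:]=B;cv2.imwrite("pics/c4.png",o)
E
```

```text
(no output)
```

View pics/c4.png

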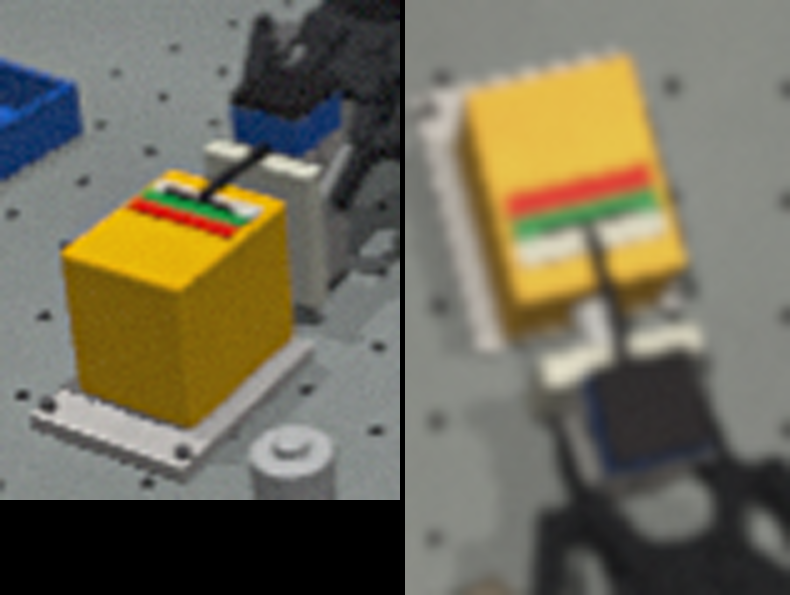

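Picture (the 11th viewed): the pointer bar at crop (590,222) lies at the white/green border, so about 10 mm of travel. The post is square on the pad and about 3 mm off its middle. I'll press about 5 mm more.

>>> {"api": "arm_command", "payload": {"rows": "1 1.5 0 2.6 0 0 0; 1 0 0 0 0 0 0; 1 0 0 0 0 0 0"}}

```text
time_s: 13.83
position: [0.6103, -0.1513, 0.0633]
tool_rot: [[0.482, 0.26, 0.837], [0.129, -0.966, 0.226], [0.867, -0.001, -0.499]]
ft_force: [-9.0, -1.8, 8.8]
grip_width: 0.0391
```

>>> {"api": "arm_command", "payload": {"rows": "1 1 0 1.73 0 0 0; 1 0 0 0 0 0 0; 1 0 0 0 0 0 0; 1 0 0 0 0 0 0; 1 0 0 0 0 0 0"}}

```text
time_s: 14.25
position: [0.6121, -0.1508, 0.0633]
tool_rot: [[0.482, 0.26, 0.837], [0.128, -0.966, 0.226], [0.867, -0.002, -0.499]]
ft_force: [-11.6, -3.6, 10.9]
grip_width: 0.0392
```

>>> {"api": "arm_command", "payload": {"rows": "1 0 0 0 0 0 0; 1 0 0 0 0 0 0; 1 0 0 0 0 0 0; 1 0 0 0 0 0 0; 1 0 0 0 0 0 0"}}

```text
time_s: 14.67
position: [0.6121, -0.1508, 0.0633]
tool_rot: [[0.482, 0.26, 0.837], [0.128, -0.966, 0.226], [0.867, -0.002, -0.499]]
ft_force: [-12.0, -3.2, 10.4]
grip_width: 0.0392
```

```bash
python3 - <<'E'
from kin import *
b=eyes.get_image("top")[:,:,::-1];a=eyes.get_image("scene")[:,:,::-1]
A=cv2.resize(a[150:220,215:285],None,fx=6,fy=6,interpolation=cv2.INTER_CUBIC);B=cv2.resize(b[150:225,355:405],None,fx=7,fy=7,interpolation=cv2.INTER_CUBIC)
o=np.zeros((525,780,3),np.uint8);o[:420,:420]=A;o[:,425:775]=B;cv2.imwrite("pics/c5.png",o)
E
```

```text
(no output)
```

View pics/c5.png

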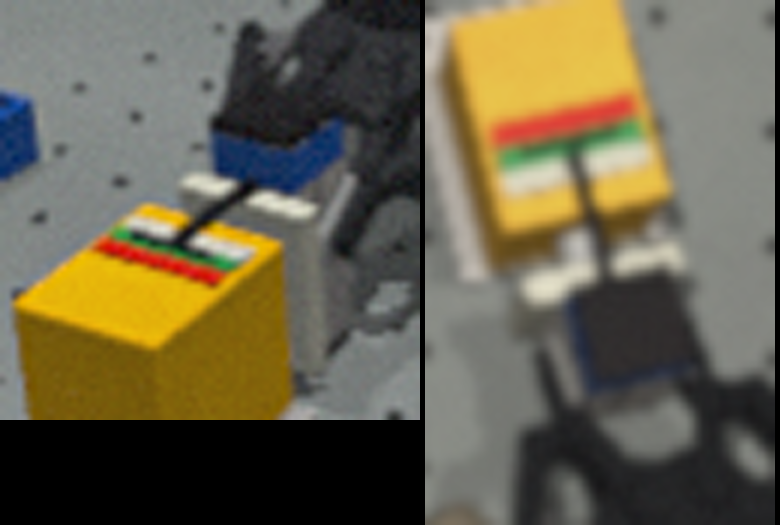

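Last picture (12th): the pointer bar at crop (573,148) is mid-green (the green spans about 128–168), and the scene view agrees. I'll hold a while longer and check the lateral offset numerically.

>>> {"api": "arm_command", "payload": {"rows": "1 0 0 0 0 0 0; 1 0 0 0 0 0 0; 1 0 0 0 0 0 0; 1 0 0 0 0 0 0; 1 0 0 0 0 0 0"}}

```text
time_s: 15.18
position: [0.6121, -0.1508, 0.0633]
tool_rot: [[0.482, 0.26, 0.837], [0.128, -0.966, 0.226], [0.867, -0.002, -0.499]]
ft_force: [-13.4, -2.7, 9.8]
grip_width: 0.0395
```

>>> {"api": "arm_command", "payload": {"rows": "1 0 0 0 0 0 0; 1 0 0 0 0 0 0; 1 0 0 0 0 0 0; 1 0 0 0 0 0 0; 1 0 0 0 0 0 0"}}

```text
time_s: 15.6
position: [0.6121, -0.1508, 0.0633]
tool_rot: [[0.482, 0.26, 0.837], [0.128, -0.966, 0.226], [0.867, -0.002, -0.499]]
ft_force: [-12.0, -4.2, 10.0]
grip_width: 0.0389
```

>>> {"api": "arm_command", "payload": {"rows": "1 0 0 0 0 0 0; 1 0 0 0 0 0 0; 1 0 0 0 0 0 0; 1 0 0 0 0 0 0; 1 0 0 0 0 0 0"}}

```text
time_s: 16.02
position: [0.6121, -0.1508, 0.0633]
tool_rot: [[0.482, 0.26, 0.837], [0.128, -0.966, 0.226], [0.867, -0.002, -0.499]]
ft_force: [-12.2, -3.6, 10.1]
grip_width: 0.0392
```

```bash
python3 - <<'E'
from kin import *
cm=eyes.camera_model("top");B=lambda x,y:(355+(x-424.5)/7-.5,150+(y+.5)/7-.5)
h=np.radians(HS);F=np.array([np.cos(h),np.sin(h)]);Y=np.array([-F[1],F[0]])
pad=np.mean([at(cm,*B(*p),.092)[:2] for p in((524,305),(690,268))],0)   # front top edge ends
post=[at(cm,*B(*p),.12)[:2] for p in((568,298),(685,270),(710,368),(588,392))]
d=np.array(post)-pad;print("post corners stop x,y mm",np.round(np.c_[d@F,d@Y]*1000,1).tolist(),"mean y",(d@Y).mean()*1000)
s=readout.observe();R=s["tool_rot"];print(s["time_s"],s["ft_force"],s["position"]-.002*R[:,2],np.abs(s["qvel"]).max())
print("tool pitch",np.degrees(np.arccos(-R[2,2])),"yaw err",np.degrees(np.arctan2(R[1,1],R[0,1]))+90-HS)
E
```

```text
post corners stop x,y mm [[-5.2, 20.6], [-5.3, -26.3], [-44.7, -25.6], [-42.6, 22.5]] mean y -2.1941339266529343
16.0167 [-12.15235332  -3.62414591  10.11032471] [ 0.61042148 -0.15124187  0.06429794] 0.08361269767809928
tool pitch 60.065111182673974 yaw err -0.2348279330980354
```

```bash
python3 - <<'E'
from kin import *
s=readout.observe();R=s["tool_rot"];cm=eyes.camera_model("top")
h=np.radians(HS);F=np.array([np.cos(h),np.sin(h),0]);Y=np.array([-F[1],F[0],0])
c=s["position"]-.002*R[:,2]+.007*F;c[2]=.06
print("pred",[tuple(np.round(proj(cm,c+a*.02*F+b*.02*Y+[0,0,.06]),1)) for a,b in((1,1),(1,-1),(-1,-1),(-1,1))])
B=lambda x,y:(355+(x-424.5)/7-.5,150+(y+.5)/7-.5)
print("seen",[tuple(np.round(B(*p),1)) for p in((568,298),(685,270),(710,368),(588,392))])
# dark-cap centroid shift between pre-press (t2full) and now vs FK shift
b=eyes.get_image("top")[:,:,::-1];cv2.imwrite("pics/t4full.png",b)
# in-scene slope of visible blue band: blue mask stats pre/post
for n,im in(("pre",cv2.imread("pics/s2full.png")),("air",cv2.imread("pics/s1full.png")),("now",eyes.get_image("scene")[:,:,::-1])):
    i=im.astype(int);m=((i[:,:,0]>i[:,:,2]+45)&(i[:,:,0]>i[:,:,1]+30)).astype(np.uint8);m[:,:250]=0;m[:,292:]=0;m[:110]=0;m[195:]=0
    ys,xs=np.nonzero(m);print(n,len(xs),xs.mean().round(2),ys.mean().round(2),xs.min(),xs.max(),ys.min(),ys.max())
cs=eyes.camera_model("scene")
def bandc(c):return np.mean([proj(cs,c+a*.02*F+b*.02*Y+[0,0,z]) for a,b in((1,1),(1,-1),(1,1),(-1,1)) for z in(.057,.037)],0).round(2)
print("pred band pre",bandc(np.array([.5515,-.16703,.06])),"now",bandc(c),"air",bandc(np.array([.5509,-.1664,.1579])))
print("per mm F",(bandc(c+.01*F)-bandc(c))/10)
E
```

```text
pred [(np.float64(374.9), np.float64(189.8)), (np.float64(389.2), np.float64(186.3)), (np.float64(393.0), np.float64(200.5)), (np.float64(378.7), np.float64(204.0))]
seen [(np.float64(375.0), np.float64(192.1)), (np.float64(391.7), np.float64(188.1)), (np.float64(395.3), np.float64(202.1)), (np.float64(377.9), np.float64(205.6))]
pre 129 274.89 165.39 265 284 159 170
air 143 273.98 130.43 264 284 125 135
now 136 261.3 176.12 251 271 170 181
pred band pre [275.93 163.87] now [261.83 174.64] air [274.85 129.24]
per mm F [-0.218  0.169]
```

The checks agree: the post is upright to within about 1.5°, 2 mm off the pad's middle, with the pointer mid-green and everything at rest. I'm handing in while still holding.

```bash
python3 - <<'E'
from h import *
print(env.close_job())
E
```

```text
the job is handed in; nothing more can be done
None
```

The post now stands upright, blue end up, pressed flat against the white pad with the pointer in the green. I handed the job in at about 16 s with the gripper still holding it.

I gripped the silver post while it lay on the bench, tipped it upright in the air and lowered it until it touched the bench. There I eased the grip briefly (to 20 N, without letting go) so the foot could settle level. Then I slid it squarely into the pad and held it still for about 1.8 s before handing in.

**Last checks:**
- **Pointer:** mid-green in both the top and scene views, so about 15 mm of pad travel.
- **Push:** about 12.7 N horizontally at the wrist, including some drag of the foot on the bench. The spring alone should give about 8.5 N.
- **Alignment:** about 2 mm off the pad's middle, and the tool's heading within 0.3° of my estimate of the stop's axis.
- **Arm:** at rest.

**Disagreements:**
- The top camera put the post about 4 mm nearer the robot than the arm's own position did. I took this mostly as camera offset.
- Comparing pictures before and during pressing suggests the post may lean back about 1–1.5°. I could not measure the lean directly because the pad hides most of the post.

The arm touched none of the other objects, as far as the pictures and my planned path show; I did not measure their positions again at the end.

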